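Hold a loupe in focus under the ring light

ROBOT

A 7-joint arm with a two-finger parallel gripper is mounted at the origin on a cart in front of the work surface, level with it; the furniture and walls round the work are solid. World frame = base frame: x ahead of the robot, y to its left, z up, the work surface at z = 0. Lengths are in mm, angles in rad, forces in N, time in s.
With the tool pointing down it reaches from about 400 to 875 mm from the base axis. Payload 6.5 kg.
Tool frame: the origin (TCP) lies at the very end of the fingers, on their centre line; the grasp point (between the pads) lies 19 mm behind it; z points along the fingers, y is the line along which they close (so a half turn about z gives the same grasp; the last joint's range is limited). The gripper opens to 85 mm and grips with 20 to 120 N. Pads are 22 mm wide; open, the fingers measure 114 mm over their backs; the gripper's body (76 mm by 85 mm) begins 54 mm behind the grasp point. The pads swing forward as they close: fully open they stand 13 mm farther back than shut.
Start: joints at [1.06, 0.536, -0.004, 1.538, 0.003, 1.067, -0.071], TCP at [279.674, -586.747, 199.69] pointing down, gripper open.
Joint ranges: [-2.7, 2.7], [-0.37, 2.16], [-1.27, 1.26], [0.24, 2.4], [-1.31, 4.45], [0.19, 1.91], [-2.76, 2.76]. Speed limits (rad/s): [2.39, 2.39, 3.14, 3.14, 3.14, 3.14, 3.14].

INTERFACE

Orientations are given as [roll, pitch, yaw] about the fixed x, y, z axes, in that order (R = Rz(yaw) Ry(pitch) Rx(roll)).
In Python, from bench import r, imaging, workorder gives the robot as it stands. The module is installed in compiled form; this text tells all that it offers.
- The arm moves only by the tool move_arm, never from a script. Its argument "series" is a list of rows, each an object with "gripper": the closure, from -1 (fully open) to 1 (shut), so that 0 is half open; "xyz": the shift along the tool's x, y, z in m, a list of three; "delta_rot": the turn, a rotation vector about the tool's x, y, z in rad, a list of three. In form: [{"gripper": gripper, "xyz": [x, y, z], "delta_rot": [wx, wy, wz]}, ...]. A call has exactly 8 rows; each row is the pose to reach, as a shift and turn from the pose commanded when the call began, along the tool's axes at that moment; what a row does not reach only later rows make up. A row lasts 1/12 s, in which the tool goes at most 41.7 mm and 7.16 degrees, less where a joint would pass 70% of its speed; a pose out of reach is approached as far as the arm can. A call with a gripper value outside its range is refused whole. The fingers move at their own pace and stop on an object; the grip force is fixed at half the most. Time passes only in rows, so rows that repeat a pose let the fingers close, or fill a call up. It gives the time, the measured TCP pose, the force, the opening and the grip force at its end, in the units of the state.
- r.get_obs(): the state, without advancing time (a new reading comes with each control period).
- imaging.snapshot(name): name is "scene" or "side" or "wrist"; returns a dict with "image" (400x640x3 uint8, red, green, blue), "fx", "fy", "cx", "cy" (pixels), "view" (4x4, takes a point from world to camera coordinates). Camera axes: x right, y up, looking along -z (the intrinsics and any distortion apply to the point x, -y, -z); pixel columns grow to the right and rows downward; lengths in mm; the calibration is good to about 2 mm. A picture is of the moment at which its call begins. There is no depth.
- workorder.hand_in(): hands the job in; it is judged then, once.
The state is a dict: "time_s": time; "joint_positions": joint angles; "dq": joint speeds; "effort": joint torques, N m; "position": TCP position; "orientation": TCP orientation; "contact_force": force on the tool from outside, world axes, zero at the start; "ft_torque": the same for the moment, N m; "grip_width": finger opening in mm; "finger_force": force on a finger pad.
Only numpy, scipy, OpenCV 4.12 (cv2) and the standard library are available. Lean on these libraries where they do the work, as an engineer would, in place of code of your own. Each camera call takes 0.05 s, during which the arm holds its last target. There are 200 camera calls.

TASK

Lift the hand loupe off its rest by the handle, slide its lens into the reading stand beneath the raised ring light (it does not fit through the ring from above), and hold it there to read the test cassette: lens level, centred over the cassette's result window, its rim at the height of the black focus collar on the stand's post. Finish while still holding it steady in the gripper, with the loupe touching nothing else. Do not knock the stand, and leave the cassette, the red pen, the thermometer and the sample tube at the right-hand edge where they lie.

Things in the scene. Friction and masses are not known exactly. Their poses are not given: they have to be found in the camera images.
- lens (a point): Centre of the lens of the hand loupe, half-way through its rim: a dark steel rim 56 mm across and 10 mm thick round a clear lens. The loupe's x axis points from the handle to the lens, its z axis is square to the lens (up while it lies in its rest). The loupe weighs about 0.1 kg.
- grip (a point): Where to grasp the loupe: in the middle (length, width and height) of its straight black handle, 110 mm from the lens centre along the loupe's -x. The handle is a bar 14 x 14 mm in section, 140 mm long (40 to 180 mm from the lens centre), level with the middle of the rim. In the rest this point is 29 mm above the table, free between two notched supports.
- rest: Fixed light-wood rest. Origin on the table below the lying loupe's lens centre, x axis as the loupe's. Plate 225 x 64 x 5 mm (x -192 to +32 mm); two open-topped notched supports, 12 mm thick, 40 mm wide, at x = -65 and -155 mm (78 mm clear between), tops 30 mm above the table. The handle lifts straight up out of them. Rest and stand may stand either way round, left or right.
- stand: Fixed reading stand. Origin on the table below the ring light's centre; x axis from its open front to its back, z up. Grey base plate 95 x 164 mm, 8 mm thick; two posts 12 mm thick, 136 mm high, at x = 12, y = +70 and -70 mm. Open at the front (-x) between base and ring: there the lens slides in, its handle sticking out forwards.
- focus_mark (a point): Centre of the focus collar: a thin black disc, 24 mm across, 4 mm thick, with a small thumbscrew outwards, clamped on the stand's +y post (x = 12, y = 70 mm in the stand's frame), the only disc part-way up a post. Its height, 56 to 88 mm above the table, is the height for the middle of the lens rim.
- window (a point): Middle of the result window on top of the test cassette, a white plastic piece 22 x 70 x 6 mm lying loose on the stand's base, its top 14 mm above the table. The window is a strip 7 x 18 mm, 8 mm from the cassette's middle along its long (y) axis; a small round well is at the other end. It lies up to about 10 mm off the ring light's axis.
- pen_red: Loose red ball pen, 137 mm long, on the table between stand and rest; a bystander. Origin under its middle.
- thermometer: Loose white thermometer, 33 x 146 x 34 mm, lying at the left; a bystander. Origin under its middle.
- tube_1: Loose sample tube with purple cap, 92 mm long, 17 mm thick, lying nearest the table's right-hand end; a bystander. Origin under its middle.
- loupe: The hand loupe as a whole; its origin is the lens centre, axes as for the lens.
- cassette: The test cassette as a whole; origin in the middle of its underside, y along its 70 mm length, z up.
- collar: The focus collar as a whole; origin at its centre.
- ring_light (a point): Centre of the underside of the white ring light, 122 mm above the table: a level ring fixed on the stand, 72 mm outside, 44 mm opening, 12 mm thick, joined to the two posts by short bars to either side.
There are look-alikes about, which are no part of the job. Leave any blue look-alike of the loupe alone.

How it is judged:
By the outcome, as a careful person would: the job done as asked, in the order asked, and still so for the second after the job is handed in, while the arm keeps its last pose, push and grip.
It also fails if it takes over 42 s, if anything falls off the work surface, if the arm or the gripper's body presses on something with over 40 N, if the wrist force passes 120 N, or if a joint passes its speed limit or range.

## Working session

There is one attempt and no reset: what is moved stays moved. The work goes in short steps, Python scripts to look and compute and a tool call to move; the robot and the scene stay as the last step left them, time stands still between calls to the robot, and variables do not carry over. Pictures are saved under pics/ and viewed, at most 10 in all, crops included, and the job is handed in when it is done.

Besides the shell and the picture viewer there is one more tool, called after "Request:" in YAML: its name, and indented under it one key for each argument. move_arm: Moves the arm, as the interface text tells. Its arguments: {"type":"object","properties":{"series":{"type":"array","items":{"type":"object","properties":{"gripper":{"type":"number"},"xyz":{"type":"array","items":{"type":"number"}},"delta_rot":{"type":"array","items":{"type":"number"}}}}}},"required":["series"]}

```bash
mkdir -p pics; cat > h.py <<'E'
import numpy as np, cv2, json
from bench import r, imaging, workorder
def snap(n,f):
    s=imaging.snapshot(n); cv2.imwrite('pics/'+f+'.png',s['image'][:,:,::-1])
    np.savez('pics/'+f+'.npz',**{k:np.array(v) for k,v in s.items()}); return s
def load(f): return dict(np.load('pics/'+f+'.npz',allow_pickle=True))
def ray(s,u,v):
    V=np.array(s['view']); d=np.array([(u-s['cx'])/s['fx'],-(v-s['cy'])/s['fy'],-1.])
    R=V[:3,:3]; return -R.T@V[:3,3], R.T@d
def onz(s,u,v,z):
    o,d=ray(s,u,v); return o+d*(z-o[2])/d[2]
def tri(*obs):
    A=0;b=0
    for s,u,v in obs:
        o,d=ray(s,u,v); d=d/np.linalg.norm(d); P=np.eye(3)-np.outer(d,d); A=A+P; b=b+P@o
    return np.linalg.solve(A,b)
def proj(s,p):
    c=np.array(s['view'])@np.append(p,1); return s['cx']+s['fx']*c[0]/-c[2], s['cy']-s['fy']*c[1]/-c[2]
def crop(f,x0,y0,x1,y1,k,out):
    im=cv2.imread('pics/'+f+'.png')[y0:y1,x0:x1]; cv2.imwrite('pics/'+out+'.png',cv2.resize(im,None,fx=k,fy=k,interpolation=cv2.INTER_CUBIC))
E
python3 - <<'E'
from h import *
a=snap('scene','s1');b=snap('side','d1')
for s in (a,b): print({k:v for k,v in s.items() if k!='image'})
print(r.get_obs())
E
```

```text
{'fx': 395.52581540824883, 'fy': 395.52581540824883, 'cx': 322.6819257390533, 'cy': 196.5924970971247, 'view': array([[-7.79362515e-01, -6.26566130e-01,  2.99258894e-03,
         4.11383023e+02],
       [ 3.29099795e-01, -4.05281501e-01,  8.52901067e-01,
        -2.40381029e+02],
       [-5.33186079e-01,  6.65703981e-01,  5.22063995e-01,
        -9.24684984e+02],
       [ 0.00000000e+00,  0.00000000e+00,  0.00000000e+00,
         1.00000000e+00]])}
{'fx': 399.5626995038619, 'fy': 399.5626995038619, 'cx': 313.64086149134124, 'cy': 194.00725768309906, 'view': array([[ 9.96470483e-01, -8.15712272e-02,  1.98169444e-02,
        -5.14768145e+02],
       [ 1.84669112e-02,  4.43308939e-01,  8.96178642e-01,
        -1.08006694e+02],
       [-8.18874202e-02, -8.92649606e-01,  4.43250641e-01,
        -1.33157145e+03],
       [ 0.00000000e+00,  0.00000000e+00,  0.00000000e+00,
         1.00000000e+00]])}
{'time_s': 0.1, 'joint_positions': array([ 1.0598305 ,  0.5371188 , -0.00444677,  1.53878418,  0.00261584,
        1.06731336, -0.07118875]), 'dq': array([ 0.00112649, -0.00278733,  0.00039338, -0.00521423, -0.00134855,
        0.00046852, -0.00045741]), 'effort': array([ 3.42979445e-03, -5.84568536e+01,  1.05260599e+00, -2.59779239e+01,
        1.27903049e-02,  4.56037043e-03,  5.04037303e-05]), 'position': array([ 279.3703177 , -586.19797957,  198.87843411]), 'orientation': array([-3.13997984e+00,  1.28996974e-04,  4.44863579e-01]), 'contact_force': array([-0.25712293, -0.16001199, -0.12842332]), 'ft_torque': array([-0.01225094,  0.05314123, -0.02217476]), 'finger_force': 0.0, 'grip_width': 85.46264854555689}
```

View pics/s1.png

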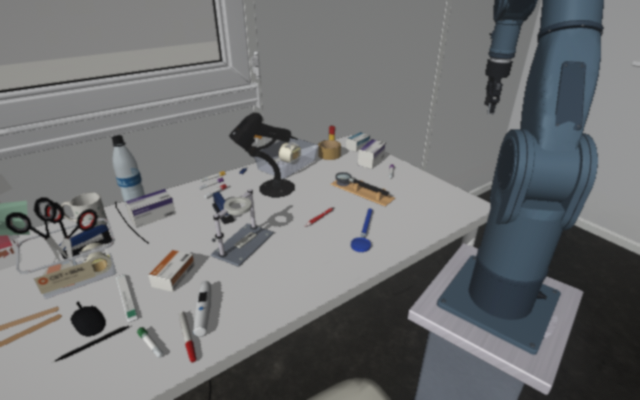

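View pics/d1.png

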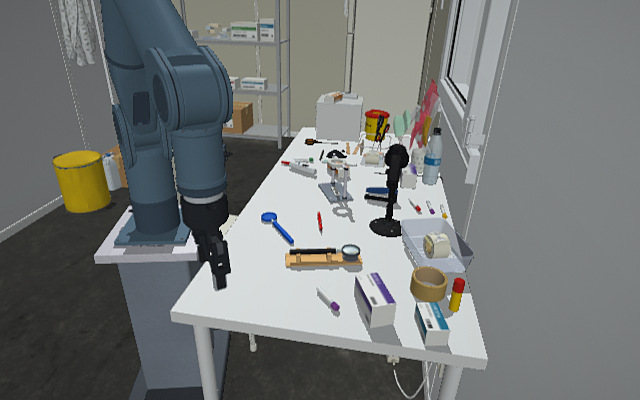

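The scene view shows the rest with the loupe at about (363,189), the stand at (240,235), and the blue decoy at (365,230). In the side view the loupe is at (322,256) and the stand at (340,190). Next I enlarge them.

```bash
python3 - <<'E'
from h import *
crop('s1',200,180,300,270,4,'a'); crop('s1',320,160,400,210,5,'b'); crop('d1',310,140,370,230,4,'c'); crop('d1',280,235,370,275,4,'e')
I=[cv2.imread(f'pics/{k}.png') for k in 'abce']
C=np.zeros((600,800,3),np.uint8)
def put(i,x,y):
    h,w=i.shape[:2]; h=min(h,600-y);w=min(w,800-x); C[y:y+h,x:x+w]=i[:h,:w]
put(I[0],0,0);put(I[1],400,0);put(I[2],0+410,250);put(I[3],0,365)
cv2.imwrite('pics/comp1.png',C)
E
```

```text
(no output)
```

View pics/comp1.png

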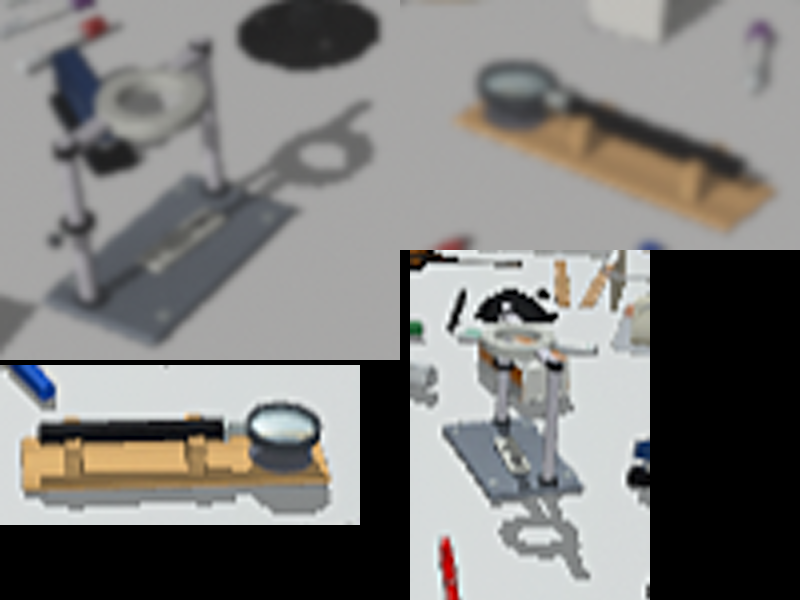

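The enlarged crops show the collar on the left post in the scene view at (76,223), the cassette strip under the ring, and the black loupe lying in its rest. I'll convert these to positions.

```bash
python3 - <<'E'
from h import *
np.set_printoptions(precision=1,suppress=True)
a=load('s1');b=load('d1')
A=lambda u,v:(200+u/4-.4,180+v/4-.4)
B=lambda u,v:(320+(u-400)/5-.4,160+v/5-.4)
C=lambda u,v:(310+(u-410)/4-.4,140+(v-250)/4-.4)
E=lambda u,v:(280+u/4-.4,235+(v-365)/4-.4)
for n,s,f,P in(('sc',a,A,[(48,300),(155,345),(300,208),(190,175)]),('si',b,C,[(443,432),(492,502),(582,488),(530,420)])):
    q=np.array([onz(s,*f(*p),8) for p in P]); print(n,'base',q.round(),q.mean(0))
print('ring',onz(a,*A(148,105),128),onz(b,*C(518,338),128),tri((a,*A(148,105)),(b,*C(518,338))))
print('lens',onz(a,*B(514,82),34),onz(b,*E(283,422),34),tri((a,*B(514,82)),(b,*E(283,422))))
print('hend',onz(a,*B(745,165),29),onz(b,*E(40,433),29))
print('cass',[onz(a,*A(*p),14) for p in [(155,268),(215,215)]],[onz(b,*C(*p),14) for p in [(503,440),(517,467)]])
for h in(56,72,88):print('collar',onz(a,*A(76,223),h))
print('postfoot',onz(a,*A(88,298),8),onz(a,*A(216,190),8),onz(b,*C(503,423),8),onz(b,*C(547,485),8))
E
```

```text
sc base [[644. 325.   8.]
 [555. 310.   8.]
 [586. 148.   8.]
 [678. 170.   8.]] [615.7 238.2   8. ]
si base [[557. 286.   8.]
 [589. 131.   8.]
 [678. 155.   8.]
 [650. 312.   8.]] [618.6 221.    8. ]
ring [622.1 240.9 128. ] [622.6 240.8 128. ] [622.5 240.7 127.9]
lens [ 605.6 -205.3   34. ] [ 606.7 -214.2   34. ] [ 608.1 -209.4   31.1]
hend [ 427.9 -216.5   29. ] [ 428.4 -211.6   29. ]
cass [array([608.3, 263. ,  14. ]), array([621. , 196.8,  14. ])] [array([614.2, 252.2,  14. ]), array([620.1, 190.9,  14. ])]
collar [640.8 296.5  56. ]
collar [622.2 308.6  72. ]
collar [603.5 320.8  88. ]
postfoot [624.8 307.4   8. ] [649.3 170.4   8. ] [621.1 305.6   8. ] [645.6 163.1   8. ]
```

```bash
cat >> h.py <<'E'
from scipy.spatial.transform import Rotation as Ro
np.set_printoptions(precision=3,suppress=True)
def pose():
    o=r.get_obs(); return np.array(o['position']),Ro.from_euler('xyz',o['orientation']),o
def go(p,rpy):
    "shift (m) and rotvec in tool axes to reach TCP p,rpy"
    P,R,o=pose(); T=Ro.from_euler('xyz',rpy)
    print('t',o['time_s'],'xyz',R.inv().apply(np.array(p)-P)/1000,'rot',(R.inv()*T).as_rotvec())
E
python3 - <<'E'
from h import *
a=load('s1');b=load('d1')
print('blue',onz(a,369,209,5),onz(a,361,245,5),onz(b,292,242,5),onz(b,268,218,5))
print('pen',onz(a,307,224,5),onz(a,334,209,5))
w=snap('wrist','w0');P,R,o=pose()
V=np.array(w['view']);c=-V[:3,:3].T@V[:3,3]
print(w['fx'],w['cx'],w['cy'],'cam in tool',R.inv().apply(c-P),'axes(right,up,back) in tool\n',R.inv().apply(V[:3,:3]))
go([480,160,330],[3.1416,0,.19])
E
```

```text
blue [ 443.003 -126.687    5.   ] [361.016  39.245   5.   ] [ 438.136 -124.513    5.   ] [360.096  30.752   5.   ]
pen [541.331  57.442   5.   ] [528.4   -57.389   5.   ]
321.51207369204434 316.76427712464937 199.34883844720227 cam in tool [  69.749    0.096 -174.009] axes(right,up,back) in tool
 [[-0.     1.     0.001]
 [ 0.961 -0.     0.277]
 [ 0.277  0.001 -0.961]]
t 0.15 xyz [ 0.502 -0.588 -0.13 ] rot [-0.001  0.     0.255]
```

```bash
python3 - <<'E'
from h import *
go([380,-200,220],[3.1416,0,1.9]);go([495,215,150],[3.1416,0,3.33])
E
```

```text
t 0.15 xyz [ 0.257 -0.305 -0.021] rot [-0.001 -0.001 -1.455]
t 0.15 xyz [ 0.539 -0.631  0.05 ] rot [-0.    -0.002 -2.885]
```

Request:
move_arm:
  series:
    - {"gripper":-1,"xyz":[0.539,-0.631,0],"delta_rot":[0,0,-2.885]}
    - {"gripper":-1,"xyz":[0.539,-0.631,0],"delta_rot":[0,0,-2.885]}
    - {"gripper":-1,"xyz":[0.539,-0.631,0],"delta_rot":[0,0,-2.885]}
    - {"gripper":-1,"xyz":[0.539,-0.631,0],"delta_rot":[0,0,-2.885]}
    - {"gripper":-1,"xyz":[0.539,-0.631,0],"delta_rot":[0,0,-2.885]}
    - {"gripper":-1,"xyz":[0.539,-0.631,0],"delta_rot":[0,0,-2.885]}
    - {"gripper":-1,"xyz":[0.539,-0.631,0],"delta_rot":[0,0,-2.885]}
    - {"gripper":-1,"xyz":[0.539,-0.631,0],"delta_rot":[0,0,-2.885]}

```text
time_s: 0.82
position: [366.0, -262.9, 199.7]
orientation: [-3.142, 0.0, 1.451]
contact_force: [-0.0, -0.5, 0.3]
grip_width: 85.3
finger_force: 0.0
```

```bash
python3 -c "
from h import *
go([495,215,150],[3.1416,0,3.33]);print(pose()[0],pose()[2]['orientation'],pose()[2]['joint_positions'])"
```

```text
t 0.8167 xyz [0.49  0.071 0.049] rot [-0.     0.    -1.879]
[ 365.963 -262.864  199.694] [-3.142  0.     1.451] [ 0.827  0.217 -0.344  2.027  0.092  0.913  0.314]
```

Request:
move_arm:
  series:
    - {"gripper":-1,"xyz":[0.49,0.071,0.0],"delta_rot":[0,0,-1.879]}
    - {"gripper":-1,"xyz":[0.49,0.071,0.0],"delta_rot":[0,0,-1.879]}
    - {"gripper":-1,"xyz":[0.49,0.071,0.0],"delta_rot":[0,0,-1.879]}
    - {"gripper":-1,"xyz":[0.49,0.071,0.0],"delta_rot":[0,0,-1.879]}
    - {"gripper":-1,"xyz":[0.49,0.071,0.0],"delta_rot":[0,0,-1.879]}
    - {"gripper":-1,"xyz":[0.49,0.071,0.0],"delta_rot":[0,0,-1.879]}
    - {"gripper":-1,"xyz":[0.49,0.071,0.0],"delta_rot":[0,0,-1.879]}
    - {"gripper":-1,"xyz":[0.49,0.071,0.0],"delta_rot":[0,0,-1.879]}

```text
time_s: 1.48
position: [454.9, 58.2, 199.8]
orientation: [-3.141, 0.001, 2.45]
contact_force: [0.6, -0.6, 0.1]
grip_width: 85.5
finger_force: 0.0
```

```bash
python3 -c "
from h import *
go([495,215,150],[3.1416,0,3.33]);print(pose()[0],pose()[2]['orientation'],pose()[2]['joint_positions'])"
```

```text
t 1.4833 xyz [0.069 0.146 0.05 ] rot [-0.    0.   -0.88]
[454.947  58.22  199.815] [-3.141  0.001  2.45 ] [ 0.384  0.284 -0.708  1.993  0.228  0.943  0.441]
```

Request:
move_arm:
  series:
    - {"gripper":-1,"xyz":[0.069,0.146,0.05],"delta_rot":[0,0,-0.88]}
    - {"gripper":-1,"xyz":[0.069,0.146,0.05],"delta_rot":[0,0,-0.88]}
    - {"gripper":-1,"xyz":[0.069,0.146,0.05],"delta_rot":[0,0,-0.88]}
    - {"gripper":-1,"xyz":[0.069,0.146,0.05],"delta_rot":[0,0,-0.88]}
    - {"gripper":-1,"xyz":[0.069,0.146,0.05],"delta_rot":[0,0,-0.88]}
    - {"gripper":-1,"xyz":[0.069,0.146,0.05],"delta_rot":[0,0,-0.88]}
    - {"gripper":-1,"xyz":[0.069,0.146,0.05],"delta_rot":[0,0,-0.88]}
    - {"gripper":-1,"xyz":[0.069,0.146,0.05],"delta_rot":[0,0,-0.88]}

```text
time_s: 2.15
position: [495.3, 212.8, 149.1]
orientation: [3.141, -0.001, -2.954]
contact_force: [0.3, 0.0, -0.2]
grip_width: 85.3
finger_force: 0.0
```

```bash
python3 -c "
from h import *
print(pose()[0],pose()[2]['orientation'],pose()[2]['joint_positions'])
w=snap('wrist','w1')
crop('w1',120,0,560,330,1.8,'w1b')"
```

```text
[495.338 212.787 149.064] [ 3.141 -0.001 -2.954] [ 0.157  0.563 -0.858  1.841  0.509  0.975  0.837]
```

View pics/w1b.png

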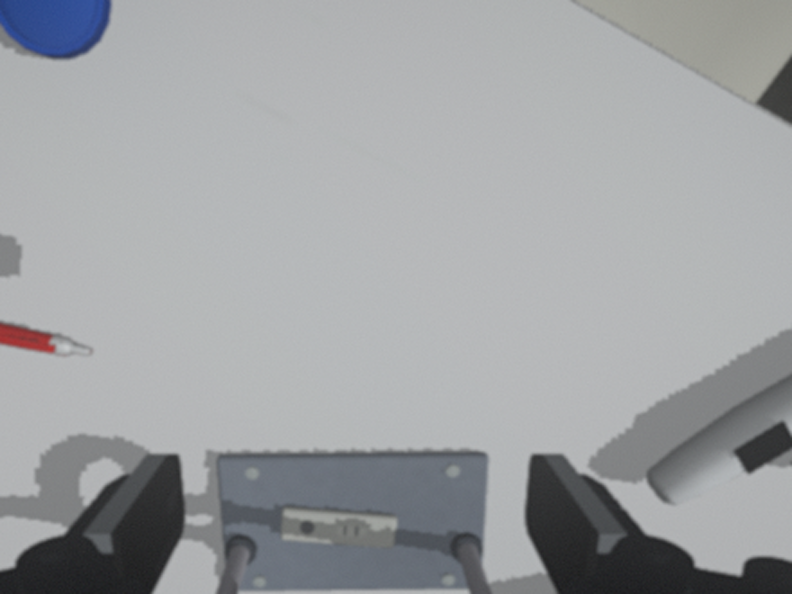

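Wrist view: cassette at (340,527) in the crop, with the well at left (307,527) and the window right of the middle at about (352,530). I'll enlarge the bottom part, which should hold the posts and collar.

```bash
python3 -c "
from h import *
crop('w1',215,235,415,400,3.5,'w1c')"
```

```text
(no output)
```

View pics/w1c.png

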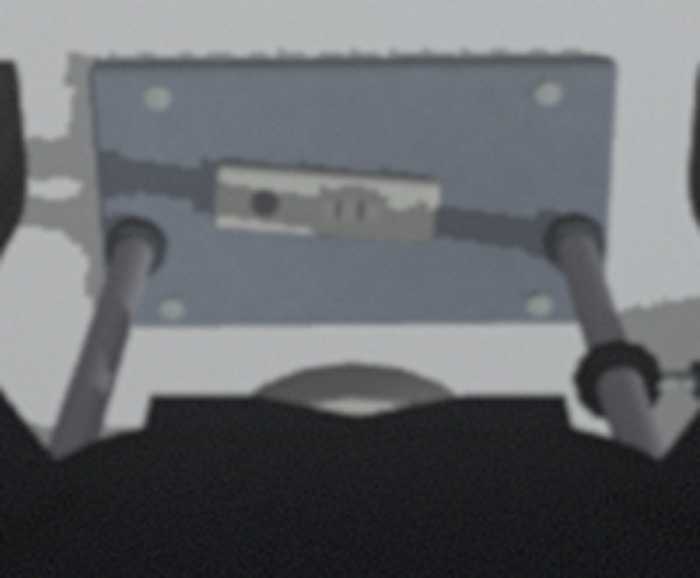

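The crop shows the window at (351,208), well (265,203), collar centre (617,380), and base corners (92,62), (615,60), (604,322), (105,323). Next: stand pose, window position and collar height.

```bash
python3 - <<'E'
from h import *
w=load('w1');a=load('s1')
F=lambda u,v:(215+u/3.5-.4,235+v/3.5-.4)
q=np.array([onz(w,*F(*p),8) for p in[(92,62),(615,60),(604,322),(105,323)]]);print('base',q,np.linalg.norm(np.roll(q,-1,0)-q,axis=1),q.mean(0))
y=q[1]-q[0]+q[2]-q[3];print('stand yaw',np.arctan2(-y[0],y[1]))
c=np.array([onz(w,*F(*p),14) for p in[(217,164),(440,182),(437,241),(216,227)]]);print('cass',c.mean(0),np.linalg.norm(np.roll(c,-1,0)-c,axis=1))
cy=c[1]-c[0]+c[2]-c[3];cy/=np.linalg.norm(cy);print('window',onz(w,*F(351,208),14),c.mean(0)+8*cy,'cassyaw',np.arctan2(-cy[0],cy[1]))
print('postfeet',onz(w,*F(136,243),10),onz(w,*F(574,241),10))
cs=(200+76/4-.4,180+223/4-.4)
print('collar',tri((w,*F(617,380)),(a,*cs)))
for h in (64,68,72,76,80):print(h,onz(w,*F(617,380),h),onz(a,*cs,h))
E
```

```text
base [[588.062 147.68    8.   ]
 [557.645 304.788   8.   ]
 [649.702 324.647   8.   ]
 [680.558 163.369   8.   ]] [160.026  94.174 164.203  93.817] [618.992 235.121   8.   ]
stand yaw 0.19012385430487325
cass [619.37  226.851  14.   ] [69.248 21.011 69.707 22.249]
window [619.494 234.257  14.   ] [618.529 234.807  14.   ] cassyaw 0.10532010237703618
postfeet [647.257 169.555  10.   ] [620.542 306.948  10.   ]
collar [622.833 307.838  70.787]
64 [627.496 310.494  64.   ] [631.475 302.545  64.   ]
68 [624.386 308.777  68.   ] [626.819 305.586  68.   ]
72 [621.276 307.06   72.   ] [622.162 308.627  72.   ]
76 [618.166 305.343  76.   ] [617.505 311.669  76.   ]
80 [615.056 303.626  80.   ] [612.848 314.71   80.   ]
```

Request:
move_arm:
  series:
    - {"gripper":-1,"xyz":[0.078,-0.418,0.0],"delta_rot":[0,0,0.17]}
    - {"gripper":-1,"xyz":[0.078,-0.418,0.0],"delta_rot":[0,0,0.17]}
    - {"gripper":-1,"xyz":[0.078,-0.418,0.0],"delta_rot":[0,0,0.17]}
    - {"gripper":-1,"xyz":[0.078,-0.418,0.0],"delta_rot":[0,0,0.17]}
    - {"gripper":-1,"xyz":[0.078,-0.418,0.0],"delta_rot":[0,0,0.17]}
    - {"gripper":-1,"xyz":[0.078,-0.418,0.0],"delta_rot":[0,0,0.17]}
    - {"gripper":-1,"xyz":[0.078,-0.418,0.0],"delta_rot":[0,0,0.17]}
    - {"gripper":-1,"xyz":[0.078,-0.418,0.0],"delta_rot":[0,0,0.17]}

```text
time_s: 2.87
position: [494.8, -123.2, 150.0]
orientation: [-3.141, 0.0, -3.134]
contact_force: [0.7, -0.5, -0.5]
grip_width: 85.3
finger_force: 0.0
```

```bash
python3 -c "
from h import *
go([497,-212,150],[3.1416,0,3.16]);print(pose()[2]['joint_positions'])"
```

```text
t 2.8667 xyz [-0.002 -0.089  0.   ] rot [-0.001  0.    -0.01 ]
[ 0.785  0.487 -0.801  1.916  0.438  0.92   1.349]
```

Request:
move_arm:
  series:
    - {"gripper":-1,"xyz":[-0.002,-0.089,0.0],"delta_rot":[0,0,-0.01]}
    - {"gripper":-1,"xyz":[-0.002,-0.089,0.0],"delta_rot":[0,0,-0.01]}
    - {"gripper":-1,"xyz":[-0.002,-0.089,0.0],"delta_rot":[0,0,-0.01]}
    - {"gripper":-1,"xyz":[-0.002,-0.089,0.0],"delta_rot":[0,0,-0.01]}
    - {"gripper":-1,"xyz":[-0.002,-0.089,0.0],"delta_rot":[0,0,-0.01]}
    - {"gripper":-1,"xyz":[-0.002,-0.089,0.0],"delta_rot":[0,0,-0.01]}
    - {"gripper":-1,"xyz":[-0.002,-0.089,0.0],"delta_rot":[0,0,-0.01]}
    - {"gripper":-1,"xyz":[-0.002,-0.089,0.0],"delta_rot":[0,0,-0.01]}

```text
time_s: 3.53
position: [498.7, -207.9, 149.9]
orientation: [3.141, 0.0, -3.116]
contact_force: [0.9, -0.3, -0.7]
grip_width: 85.2
finger_force: 0.0
```

```bash
python3 -c "
from h import *
print(pose()[0],pose()[2]['orientation'])
w=snap('wrist','w2')
crop('w2',200,150,440,330,3.3,'w2b')"
```

```text
[ 498.683 -207.922  149.853] [ 3.141  0.    -3.116]
```

View pics/w2b.png

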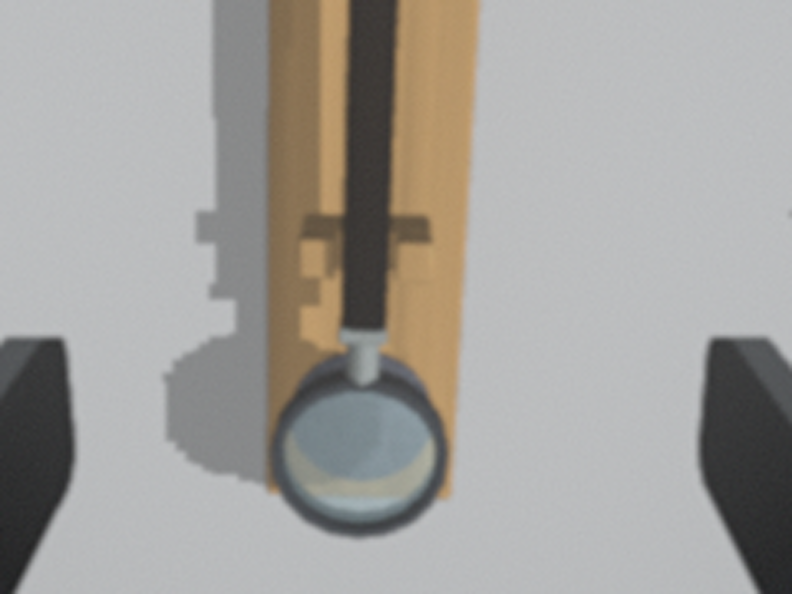

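The loupe is centred in view: rim centre (360,447), handle front end (363,330), handle at the crop's top (373,0).

```bash
python3 - <<'E'
from h import *
w=load('w2')
F=lambda u,v:(200+u/3.3-.4,150+v/3.3-.4)
L=onz(w,*F(360,447),34);h1=onz(w,*F(364,328),36);h2=onz(w,*F(373,0),36)
d=h1-h2;d/=np.linalg.norm(d)
print(L,h1,h2,'yaw',np.arctan2(d[1],d[0]),np.arctan2(*(L-h2)[[1,0]]),'L-h1',np.linalg.norm((L-h1)[:2]))
g=h1.copy();g=h1-70*d;print('grip',g,L-110*d)
yaw=np.arctan2(d[1],d[0])
go([*g[:2],60],[np.pi,0,np.pi+yaw]);go([*g[:2],10],[np.pi,0,np.pi+yaw])
E
```

```text
[ 602.478 -213.669   34.   ] [ 561.557 -213.178   36.   ] [ 464.86 -212.59   36.  ] yaw -0.006084587221046692 -0.007840715099076868 L-h1 40.92387431446414
grip [ 491.558 -212.752   36.   ] [ 492.48 -213.     34.  ]
t 3.5833 xyz [ 0.007 -0.004  0.09 ] rot [0.    0.    0.031]
t 3.5833 xyz [ 0.007 -0.004  0.14 ] rot [0.    0.    0.031]
```

Request:
move_arm:
  series:
    - {"gripper":-1,"xyz":[0.007,-0.004,0.03],"delta_rot":[0,0,0.031]}
    - {"gripper":-1,"xyz":[0.007,-0.004,0.06],"delta_rot":[0,0,0.031]}
    - {"gripper":-0.5,"xyz":[0.007,-0.004,0.09],"delta_rot":[0,0,0.031]}
    - {"gripper":-0.5,"xyz":[0.007,-0.004,0.115],"delta_rot":[0,0,0.031]}
    - {"gripper":-0.5,"xyz":[0.007,-0.004,0.13],"delta_rot":[0,0,0.031]}
    - {"gripper":-0.5,"xyz":[0.007,-0.004,0.139],"delta_rot":[0,0,0.031]}
    - {"gripper":-0.5,"xyz":[0.007,-0.004,0.139],"delta_rot":[0,0,0.031]}
    - {"gripper":-0.5,"xyz":[0.007,-0.004,0.139],"delta_rot":[0,0,0.031]}

```text
time_s: 4.25
position: [492.0, -213.3, 11.1]
orientation: [3.141, 0.0, 3.134]
contact_force: [0.6, -0.4, 0.4]
grip_width: 64.0
finger_force: 0.0
```

Request:
move_arm:
  series:
    - {"gripper":-0.2,"xyz":[0,0,0],"delta_rot":[0,0,0]}
    - {"gripper":0.1,"xyz":[0,0,0],"delta_rot":[0,0,0]}
    - {"gripper":0.4,"xyz":[0,0,0],"delta_rot":[0,0,0]}
    - {"gripper":0.6,"xyz":[0,0,0],"delta_rot":[0,0,0]}
    - {"gripper":1,"xyz":[0,0,0],"delta_rot":[0,0,0]}
    - {"gripper":1,"xyz":[0,0,0],"delta_rot":[0,0,0]}
    - {"gripper":1,"xyz":[0,0,0],"delta_rot":[0,0,0]}
    - {"gripper":1,"xyz":[0,0,0],"delta_rot":[0,0,0]}

```text
time_s: 4.92
position: [491.5, -213.7, 10.7]
orientation: [3.142, -0.0, 3.134]
contact_force: [-0.3, 0.1, 0.2]
grip_width: 0.3
finger_force: 0.0
```

```bash
python3 -c "
from h import *
go([492,-212.9,10],[3.1416,0,3.136]);o=pose()[2];print(pose()[0],o['orientation'],o['contact_force'],o['grip_width'],o['finger_force'])"
```

```text
t 4.9167 xyz [-0.     0.001  0.001] rot [ 0.    -0.    -0.002]
[ 491.539 -213.726   10.7  ] [ 3.142 -0.     3.134] [-0.307  0.114  0.151] 0.2650382815097696 0.0
```

The gripper closed on nothing, so I need to look.

```bash
python3 -c "
from h import *
snap('wrist','w3');snap('side','d3')
a=cv2.resize(cv2.imread('pics/w3.png')[100:400,130:510],None,fx=1.2,fy=1.2)
b=cv2.resize(cv2.imread('pics/d3.png')[200:290,250:390],None,fx=3.2,fy=3.2,interpolation=2)
C=np.zeros((600,800,3),np.uint8);C[:min(360,a.shape[0]),:456]=a[:360];C[312:312+288,800-448:]=b;cv2.imwrite('pics/c3.png',C)"
```

```text
(no output)
```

View pics/c3.png

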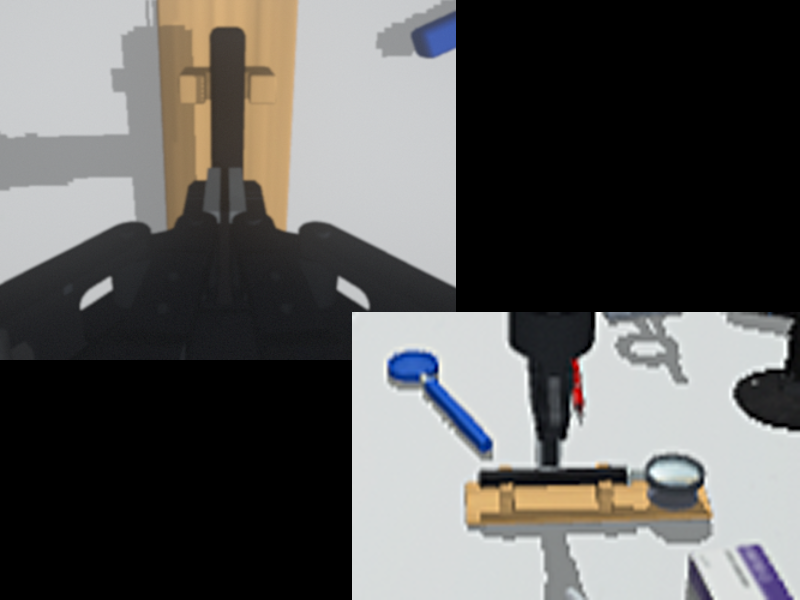

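```bash
python3 - <<'E'
from h import *
b=load('d3')
def aty(u,v,y):
    o,d=ray(b,u,v);return o+d*(y-o[1])/d[1]
f=lambda u,v:(250+(u-352)/3.2-.35,200+(v-312)/3.2-.35)
print('tip',aty(*f(548,467),-213),'handle top',aty(*f(548,470),-213),'handle bottom front',aty(*f(548,486),-220),'finger joint',aty(*f(548,440),-213),'body',aty(*f(548,355),-213))
print('proj reported tcp',proj(b,[491.5,-213.7,10.7]),'z37',proj(b,[491.5,-213.7,37]))
w=load('w3');print('wrist proj tcp',proj(w,[491.5,-213.7,10.7]),proj(w,[480.5,-213.7,10.7]),proj(w,[480.5,-213.7,40]),proj(w,[480.5,-213.7,30]))
V=w['view'];print(-V[:3,:3].T@V[:3,3])
crop('w3',270,200,370,290,7,'w3b')
E
```

```text
tip [ 490.348 -213.      40.003] handle top [ 490.403 -213.      36.731] handle bottom front [ 490.087 -220.      24.037] finger joint [ 489.858 -213.      69.085] body [ 488.386 -213.     156.565]
proj reported tcp (np.float64(311.1411801239959), np.float64(256.53290541233616)) z37 (np.float64(311.29496438921905), np.float64(249.0726999259328))
wrist proj tcp (np.float64(317.3547531258872), np.float64(233.37727329657648)) (np.float64(317.208441599425), np.float64(215.4683565050371)) (np.float64(317.3493411414272), np.float64(235.16546044574523)) (np.float64(317.2958607848526), np.float64(227.68915408401932))
[ 420.599 -213.642  184.83 ]
```

View pics/w3b.png

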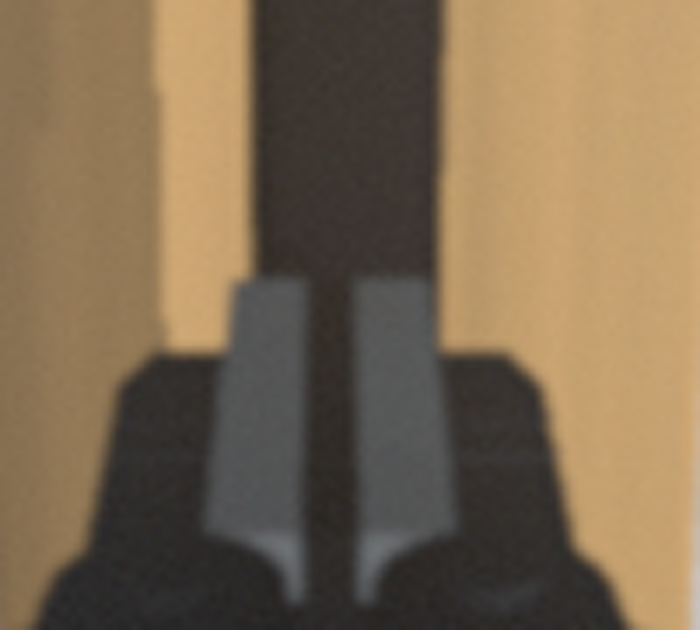

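The fingers are shut above the handle, with the tips near z≈40 in the side view although the reported TCP z is 10.7. I'll check the tool offset against the start picture.

```bash
python3 - <<'E'
from h import *
b=load('d1')
for dz in (0,13,29,42):print(dz,proj(b,[279.4,-586.2,198.9+dz]))
crop('d1',180,190,260,300,5,'d1t')
d=load('d3');
for z in (10.7,40):print(proj(d,[491.5,-213.7,z+73]),proj(d,[491.5,-213.7,z+54]))
a=cv2.imread('pics/d1t.png');b=cv2.resize(cv2.imread('pics/d3.png')[180:260,280:345],None,fx=6,fy=6,interpolation=2)
C=np.zeros((560,800,3),np.uint8);C[:550,:400]=a;C[:480,405:795]=b;cv2.imwrite('pics/tip.png',C)
E
```

```text
0 (np.float64(214.37323897713526), np.float64(293.20451917776023))
13 (np.float64(213.7370000005088), np.float64(287.6658179531577))
29 (np.float64(212.94015107929846), np.float64(280.7289463406504))
42 (np.float64(212.2812227078796), np.float64(274.99272534228527))
(np.float64(311.5757576497428), np.float64(235.45118006715657)) (np.float64(311.46029909637036), np.float64(241.05217267892635))
(np.float64(311.75717731673933), np.float64(226.6503577391678)) (np.float64(311.63906177134356), np.float64(232.3802432935359))
```

View pics/tip.png

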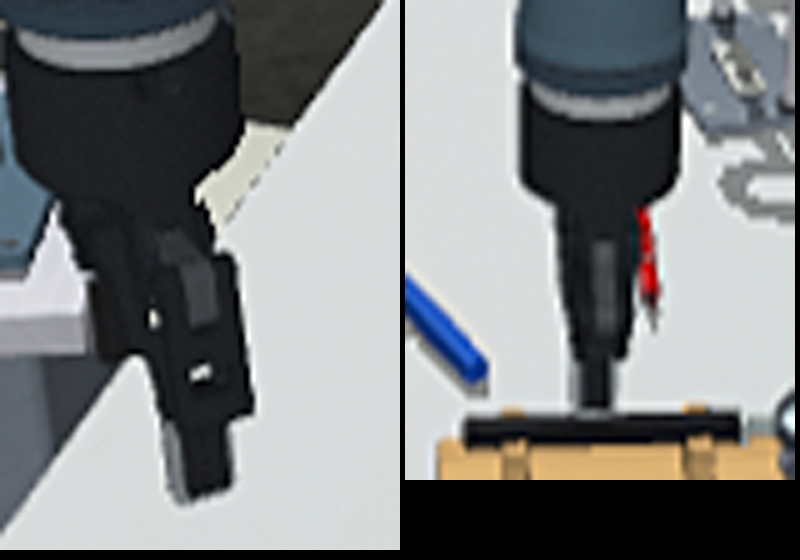

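The wrist views give the fingertips' real position about 30 mm behind the reported TCP, both open and shut, and the side view agrees. So the grasp needs a reported z of about −15. I'll open and descend in steps, watching the force.

Request:
move_arm:
  series:
    - {"gripper":-0.5,"xyz":[0,0,-0.005],"delta_rot":[0,0,0]}
    - {"gripper":-0.5,"xyz":[0,0,-0.005],"delta_rot":[0,0,0]}
    - {"gripper":-0.5,"xyz":[0,0,-0.005],"delta_rot":[0,0,0]}
    - {"gripper":-0.5,"xyz":[0,0,-0.005],"delta_rot":[0,0,0]}
    - {"gripper":-0.5,"xyz":[0,0,0.0],"delta_rot":[0,0,0]}
    - {"gripper":-0.5,"xyz":[0,0,0.006],"delta_rot":[0,0,0]}
    - {"gripper":-0.5,"xyz":[0,0,0.011],"delta_rot":[0,0,0]}
    - {"gripper":-0.5,"xyz":[0,0,0.011],"delta_rot":[0,0,0]}

```text
time_s: 5.68
position: [490.5, -213.4, -1.8]
orientation: [3.141, -0.002, 3.134]
contact_force: [-0.5, -0.6, 0.1]
grip_width: 64.1
finger_force: 0.0
```

Request:
move_arm:
  series:
    - {"gripper":-0.5,"xyz":[0,0,0.004],"delta_rot":[0,0,0]}
    - {"gripper":-0.5,"xyz":[0,0,0.008],"delta_rot":[0,0,0]}
    - {"gripper":-0.5,"xyz":[0,0,0.011],"delta_rot":[0,0,0]}
    - {"gripper":-0.5,"xyz":[0,0,0.013],"delta_rot":[0,0,0]}
    - {"gripper":-0.5,"xyz":[0,0,0.014],"delta_rot":[0,0,0]}
    - {"gripper":-0.5,"xyz":[0,0,0.014],"delta_rot":[0,0,0]}
    - {"gripper":-0.5,"xyz":[0,0,0.014],"delta_rot":[0,0,0]}
    - {"gripper":-0.5,"xyz":[0,0,0.014],"delta_rot":[0,0,0]}

```text
time_s: 6.35
position: [491.7, -213.8, -14.2]
orientation: [-3.142, 0.0, 3.134]
contact_force: [1.2, -0.0, 0.1]
grip_width: 63.9
finger_force: 0.0
```

Request:
move_arm:
  series:
    - {"gripper":-0.2,"xyz":[0,0,0],"delta_rot":[0,0,0]}
    - {"gripper":0.1,"xyz":[0,0,0],"delta_rot":[0,0,0]}
    - {"gripper":0.4,"xyz":[0,0,0],"delta_rot":[0,0,0]}
    - {"gripper":0.6,"xyz":[0,0,0],"delta_rot":[0,0,0]}
    - {"gripper":1,"xyz":[0,0,0],"delta_rot":[0,0,0]}
    - {"gripper":1,"xyz":[0,0,0],"delta_rot":[0,0,0]}
    - {"gripper":1,"xyz":[0,0,0],"delta_rot":[0,0,0]}
    - {"gripper":1,"xyz":[0,0,0],"delta_rot":[0,0,0]}

```text
time_s: 7.02
position: [491.6, -213.7, -14.1]
orientation: [-3.141, 0.0, 3.134]
contact_force: [-1.3, 0.5, 6.3]
grip_width: 12.5
finger_force: 59.4
```

Gripped: 59 N at 12.5 mm. Lifting straight up.

Request:
move_arm:
  series:
    - {"gripper":1,"xyz":[0,0,-0.01],"delta_rot":[0,0,0]}
    - {"gripper":1,"xyz":[0,0,-0.025],"delta_rot":[0,0,0]}
    - {"gripper":1,"xyz":[0,0,-0.045],"delta_rot":[0,0,0]}
    - {"gripper":1,"xyz":[0,0,-0.065],"delta_rot":[0,0,0]}
    - {"gripper":1,"xyz":[0,0,-0.08],"delta_rot":[0,0,0]}
    - {"gripper":1,"xyz":[0,0,-0.09],"delta_rot":[0,0,0]}
    - {"gripper":1,"xyz":[0,0,-0.09],"delta_rot":[0,0,0]}
    - {"gripper":1,"xyz":[0,0,-0.09],"delta_rot":[0,0,0]}

```text
time_s: 7.68
position: [491.5, -214.0, 75.8]
orientation: [-3.141, 0.0, 3.134]
contact_force: [-0.1, 0.0, -1.6]
grip_width: 12.5
finger_force: 58.7
```

```bash
python3 - <<'E'
from h import *
yaw=.19;d=np.array([np.cos(yaw),np.sin(yaw)]);W=np.array([619,234.5])
T=W-110.9*d; A=T-130*d; print('target',T,'approach',A)
go([*A,76],[np.pi,0,np.pi+yaw]);print(pose()[2]['joint_positions'],pose()[2]['contact_force'],pose()[2]['ft_torque'])
snap('side','d4');snap('scene','s4')
E
```

```text
target [510.096 213.556] approach [382.435 189.004]
t 7.6833 xyz [ 0.112  0.402 -0.   ] rot [-0.     0.    -0.198]
[ 0.858  0.627 -0.7    1.901  0.547  0.813  1.425] [-0.085  0.022 -1.6  ] [ 0.04  -0.006 -0.022]
```

Request:
move_arm:
  series:
    - {"gripper":1,"xyz":[0.093,0.406,0],"delta_rot":[0,0,-0.198]}
    - {"gripper":1,"xyz":[0.093,0.406,0],"delta_rot":[0,0,-0.198]}
    - {"gripper":1,"xyz":[0.093,0.406,0],"delta_rot":[0,0,-0.198]}
    - {"gripper":1,"xyz":[0.093,0.406,0],"delta_rot":[0,0,-0.198]}
    - {"gripper":1,"xyz":[0.093,0.406,0],"delta_rot":[0,0,-0.198]}
    - {"gripper":1,"xyz":[0.093,0.406,0],"delta_rot":[0,0,-0.198]}
    - {"gripper":1,"xyz":[0.093,0.406,0],"delta_rot":[0,0,-0.198]}
    - {"gripper":1,"xyz":[0.093,0.406,0],"delta_rot":[0,0,-0.198]}

```text
time_s: 8.45
position: [418.1, 113.2, 75.0]
orientation: [3.142, -0.002, -2.952]
contact_force: [1.8, -0.3, 0.1]
grip_width: 12.6
finger_force: 58.8
```

```bash
python3 - <<'E'
from h import *
go([402,193,29],[np.pi,0,np.pi+.19]);print(pose()[2]['joint_positions'])
E
```

```text
t 8.45 xyz [0.001 0.081 0.046] rot [ 0.    -0.002  0.   ]
[ 0.297  0.512 -0.805  2.147  0.573  0.709  0.866]
```

Request:
move_arm:
  series:
    - {"gripper":1,"xyz":[0.001,0.025,0.0],"delta_rot":[0,0,0]}
    - {"gripper":1,"xyz":[0.001,0.05,0.01],"delta_rot":[0,0,0]}
    - {"gripper":1,"xyz":[0.001,0.07,0.025],"delta_rot":[0,0,0]}
    - {"gripper":1,"xyz":[0.001,0.081,0.038],"delta_rot":[0,0,0]}
    - {"gripper":1,"xyz":[0.001,0.081,0.046],"delta_rot":[0,0,0]}
    - {"gripper":1,"xyz":[0.001,0.081,0.046],"delta_rot":[0,0,0]}
    - {"gripper":1,"xyz":[0.001,0.081,0.046],"delta_rot":[0,0,0]}
    - {"gripper":1,"xyz":[0.001,0.081,0.046],"delta_rot":[0,0,0]}

```text
time_s: 9.12
position: [403.7, 189.9, 29.8]
orientation: [-3.141, -0.0, -2.953]
contact_force: [-0.7, 0.2, -0.3]
grip_width: 12.6
finger_force: 58.8
```

```bash
python3 - <<'E'
from h import *
go([510.1,213.6,29],[np.pi,0,np.pi+.19]);go([490.5,209.8,29],[np.pi,0,np.pi+.19]);print(pose()[2]['joint_positions'])
E
```

```text
t 9.1167 xyz [-0.109  0.003  0.001] rot [-0.001 -0.    -0.002]
t 9.1167 xyz [-0.089  0.003  0.001] rot [-0.001 -0.    -0.002]
[ 0.044  0.607 -0.718  2.138  0.682  0.638  0.603]
```

Request:
move_arm:
  series:
    - {"gripper":1,"xyz":[-0.015,0.003,0.001],"delta_rot":[0,0,0]}
    - {"gripper":1,"xyz":[-0.035,0.003,0.001],"delta_rot":[0,0,0]}
    - {"gripper":1,"xyz":[-0.055,0.003,0.001],"delta_rot":[0,0,0]}
    - {"gripper":1,"xyz":[-0.075,0.003,0.001],"delta_rot":[0,0,0]}
    - {"gripper":1,"xyz":[-0.09,0.003,0.001],"delta_rot":[0,0,0]}
    - {"gripper":1,"xyz":[-0.102,0.003,0.001],"delta_rot":[0,0,0]}
    - {"gripper":1,"xyz":[-0.109,0.003,0.001],"delta_rot":[0,0,0]}
    - {"gripper":1,"xyz":[-0.109,0.003,0.001],"delta_rot":[0,0,0]}

```text
time_s: 9.78
position: [511.8, 213.9, 29.2]
orientation: [3.141, 0.002, -2.954]
contact_force: [0.1, 0.2, -1.7]
grip_width: 12.7
finger_force: 58.8
```

```bash
python3 - <<'E'
from h import *
go([510.1,213.6,29],[np.pi,0,np.pi+.19]);o=pose()[2];print(o['position'],o['orientation'],o['contact_force'])
snap('side','d5');snap('scene','s5');snap('wrist','w5')
a=cv2.resize(cv2.imread('pics/s5.png')[185:275,200:290],None,fx=5.5,fy=5.5,interpolation=2)
b=cv2.resize(cv2.imread('pics/d5.png')[145:210,305:355],None,fx=6,fy=6,interpolation=2)
C=np.zeros((600,800,3),np.uint8);C[:495,:495]=a;C[:390,500:800]=b
s=cv2.imread('pics/s4.png')
c=cv2.resize(cv2.imread('pics/d4.png')[215:265,275:370],None,fx=3,fy=3,interpolation=2);C[400:550,500:785]=c
cv2.imwrite('pics/fin.png',C)
E
```

```text
t 9.7833 xyz [0.002 0.    0.   ] rot [ 0.     0.002 -0.003]
[511.803 213.854  29.203] [ 3.141  0.002 -2.954] [ 0.055  0.248 -1.729]
```

View pics/fin.png

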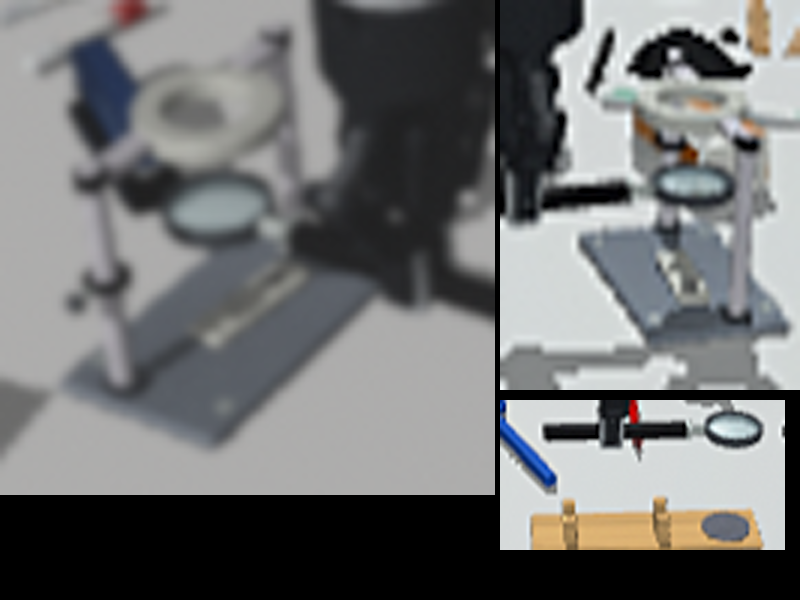

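Scene crop: rim centre ≈(218,208), collar ≈(106,277). Side crop: rim centre ≈(693,184). The loupe is level under the ring, clear of the posts and off its rest. I'll triangulate.

```bash
python3 - <<'E'
from h import *
a=load('s5');b=load('d5');w=load('w5')
A=lambda u,v:(200+u/5.5-.4,185+v/5.5-.4)
B=lambda u,v:(305+(u-500)/6-.4,145+v/6-.4)
print('lens',tri((a,*A(218,208)),(b,*B(693,184))), onz(a,*A(218,208),72),onz(b,*B(693,184),72))
print('ring',tri((a,*A(208,112)),(b,*B(688,102))))
inv=lambda p:((p[0]+.4-200)*5.5,(p[1]+.4-185)*5.5)
invb=lambda p:((p[0]+.4-305)*6+500,(p[1]+.4-145)*6)
for p in ([619,234.5,72],[619,234.5,14],[622,236,128],[620.6,307,72],[620.6,307,75],[620.6,307,8]):print(p,np.array(inv(proj(a,p))),np.array(invb(proj(b,p))))
print('cass ends scene',onz(a,*A(194,333),14),onz(a,*A(300,268),14),'side',onz(b,*B(662,252),14),onz(b,*B(694,302),14))
for h in (70,72,74):print('collar',h,onz(a,*A(106,277),h))
d=load('d4');D=lambda u,v:(275+(u-500)/3-.4,215+(v-400)/3-.4)
def aty(s,u,v,y):
    o,k=ray(s,u,v);return o+k*(y-o[1])/k[1]
print('d4 handle L',aty(d,*D(545,432),-214),'R',aty(d,*D(687,430),-214),'lens',aty(d,*D(734,429),-214))
print(pose()[2]['ft_torque'])
E
```

```text
lens [625.239 237.127  72.018] [625.078 237.16   72.   ] [625.361 237.377  72.   ]
ring [620.278 238.674 129.594]
[619, 234.5, 72] [230.492 210.088] [683.893 185.918]
[619, 234.5, 14] [242.534 304.698] [680.052 266.311]
[622, 236, 128] [211.555 112.644] [692.059 104.815]
[620.6, 307, 72] [109.442 278.76 ] [672.343 142.856]
[620.6, 307, 75] [108.583 273.589] [672.527 138.759]
[620.6, 307, 8] [127.154 385.38 ] [668.476 228.681]
cass ends scene [620.375 264.768  14.   ] [619.32  195.347  14.   ] side [609.739 257.043  14.   ] [621.149 181.418  14.   ]
collar 70 [625.26  305.617  70.   ]
collar 72 [622.929 307.143  72.   ]
collar 74 [620.598 308.668  74.   ]
d4 handle L [ 428.907 -214.     119.532] R [ 563.094 -214.     117.855] lens [ 608.105 -214.     117.665]
[ 0.021  0.026 -0.056]
```

Lens is about 5 mm too far in; its height of 72 matches the collar at about 72.5. Drawing it back 5 mm and up 0.5 mm, then settling.

Request:
move_arm:
  series:
    - {"gripper":1,"xyz":[0.002,0,0],"delta_rot":[0,0,0]}
    - {"gripper":1,"xyz":[0.004,-0.0005,-0.0005],"delta_rot":[0,0,0]}
    - {"gripper":1,"xyz":[0.005,-0.0005,-0.0005],"delta_rot":[0,0,0]}
    - {"gripper":1,"xyz":[0.005,-0.0005,-0.0005],"delta_rot":[0,0,0]}
    - {"gripper":1,"xyz":[0.005,-0.0005,-0.0005],"delta_rot":[0,0,0]}
    - {"gripper":1,"xyz":[0.005,-0.0005,-0.0005],"delta_rot":[0,0,0]}
    - {"gripper":1,"xyz":[0.005,-0.0005,-0.0005],"delta_rot":[0,0,0]}
    - {"gripper":1,"xyz":[0.005,-0.0005,-0.0005],"delta_rot":[0,0,0]}

```text
time_s: 10.6
position: [505.0, 213.3, 29.1]
orientation: [3.142, -0.0, -2.951]
contact_force: [-0.7, 0.9, -1.7]
grip_width: 12.6
finger_force: 58.8
```

Request:
move_arm:
  series:
    - {"gripper":1,"xyz":[0,0,0],"delta_rot":[0,0,0]}
    - {"gripper":1,"xyz":[0,0,0],"delta_rot":[0,0,0]}
    - {"gripper":1,"xyz":[0,0,0],"delta_rot":[0,0,0]}
    - {"gripper":1,"xyz":[0,0,0],"delta_rot":[0,0,0]}
    - {"gripper":1,"xyz":[0,0,0],"delta_rot":[0,0,0]}
    - {"gripper":1,"xyz":[0,0,0],"delta_rot":[0,0,0]}
    - {"gripper":1,"xyz":[0,0,0],"delta_rot":[0,0,0]}
    - {"gripper":1,"xyz":[0,0,0],"delta_rot":[0,0,0]}

```text
time_s: 11.27
position: [505.0, 213.2, 29.2]
orientation: [3.142, 0.0, -2.951]
contact_force: [0.4, -0.2, -1.8]
grip_width: 12.6
finger_force: 58.8
```

```bash
python3 - <<'E'
from h import *
d=[]
for n,o,c,h in(('scene','s5',(239.2,222.4),(11,9)),('side','d5',(336.8,175.3),(9,6))):
    s=snap(n,o+'n');f=8
    g=lambda k:cv2.resize(cv2.imread(f'pics/{k}.png',0),None,fx=f,fy=f,interpolation=cv2.INTER_CUBIC)
    A=g(o);B=g(o+'n');x,y=[int(v*f) for v in c];w,q=h[0]*f,h[1]*f
    m=cv2.matchTemplate(B[y-q-48:y+q+48,x-w-48:x+w+48],A[y-q:y+q,x-w:x+w],cv2.TM_CCOEFF_NORMED)
    _,v,_,l=cv2.minMaxLoc(m);d.append((s,c[0]+(l[0]-48)/f,c[1]+(l[1]-48)/f));print(v,(l[0]-48)/f,(l[1]-48)/f)
print(tri(*d))
E
```

```text
0.9755428433418274 1.25 0.5
0.8385681509971619 -0.875 0.125
[621.679 236.19   71.671]
```

```bash
python3 -c "
from h import *
print(workorder.hand_in())"
```

```text
the job is handed in; nothing more can be done
None
```

I handed the job in with the loupe held still in the gripper under the ring light; by my measurements the lens is level, about 1–3 mm from the window's centre and within about 1 mm of the collar's height, though I never got a close-up of it over the window and no verdict came back.

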